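# Throw the roll-over lever to the marked side and pin off neutral

### The arm

A 6-joint arm with a two-finger parallel gripper is mounted at the origin on the work surface. World frame = base frame: x ahead of the robot, y to its left, z up, the work surface at z = 0. Lengths are in m, angles in rad, forces in N, time in s.
With the tool pointing down it reaches from about 0.35 to 0.975 m from the base axis. Payload 7.1 kg.
Tool frame: the origin (TCP) lies on the centre line of the jaws, within the pads' length; the fingertips stand arm.nose_length ahead of it and the grasp point (between the pads) lies 3 mm ahead of it (arm.nose_length is the distance from the TCP to the fingertips, in m); z points along the fingers, y is the line along which they close (so a half turn about z gives the same grasp; the last joint's range is limited). The gripper opens to 88 mm and grips with 3 to 60 N. Pads are 20 mm wide; open, the fingers measure 115 mm over their backs; the gripper's body (75 mm by 178 mm) begins 61 mm behind the grasp point.
Start: joints at [1.164, 0.423, 1.63, -0, 1.089, -0.019], TCP at [0.236, 0.579, 0.245] pointing down, gripper open.
Joint ranges: [-3, 3], [-0.9, 2.11], [0.09, 2.58], [-1.31, 4.45], [0.11, 2.69], [-2.54, 2.54]. Speed limits (rad/s): [2.39, 2.39, 3.01, 3.14, 3.14, 3.14].

### API

Orientations are given as a unit quaternion [w, x, y, z].
In Python, from rig import arm gives the robot as it stands. The module is installed in compiled form; this text tells all that it offers.
- The arm moves only by the shell command python3 -m jog 'ROWS' [FORCE]. ROWS is JSON, a list of rows, each an object of numbers: "rx", "ry", "rz": the turn, a rotation vector about the tool's x, y, z in rad; "x", "y", "z": the shift along the tool's x, y, z in m; "hand": the gripper's target within -1 to 1 (shut at 1, half-way at 0, fully open at -1). A call has 1 to 12 rows; each row shifts and turns the commanded pose from where the row before left it, along the tool's axes as they then stand; what a row does not reach is not made up. A row lasts 1/12 s, in which the tool goes at most 41.7 mm and 7.16 degrees, less where a joint would pass 70% of its speed; a pose out of reach is approached as far as the arm can. A call with a gripper value outside its range is refused whole. The fingers move at their own pace and stop on an object; FORCE is the grip in N (left out, the last holds). Time passes only in rows, so rows that do not move let the fingers close. It gives the time, the measured TCP pose, the force, the opening and the grip force at its end, in the units of the state.
- arm.read_state(): the state, without advancing time (a new reading comes with each control period).
- arm.capture(name): name is "scene" or "top" or "wrist"; returns the picture (384x512x3 uint8, red, green, blue); there is no depth.
- arm.camera_info(name): a dict with "mtx" (3x3 intrinsics, pixels), "dist" ([k1, k2, p1, p2, k3] as OpenCV has them; the pictures are not rectified), "rvec" (rotation vector, rad) and "tvec" (3), from world to camera coordinates, as OpenCV has them; the wrist camera has in their place "tool_from_camera" (4x4, takes a point from camera to tool coordinates, whose origin is the TCP and whose axes are the flange's). Camera axes: x right, y down, z forward; pixel columns grow to the right and rows downward; lengths in m; the calibration is good to about 2 mm. A picture is of the moment at which its call begins: read the wrist's pose just before it. camera_info takes no time and is no camera call.
- arm.finish_job(): hands the job in; it is judged then, once.
The state is a dict: "time": time; "joints": joint angles; "joint_velocities": joint speeds; "joint_efforts": joint torques, N m; "tcp_pos": TCP position; "orientation": TCP orientation; "ft_force": force on the tool from outside, world axes, zero at the start; "moment": the same for the moment, N m; "grip_width": opening from 0.0 (shut) to 1.0 (fully open); "grasp_force": force on a finger pad.
Only numpy, scipy, OpenCV 4.12 (cv2) and the standard library are available. Lean on these libraries where they do the work, as an engineer would, in place of code of your own. Each camera call takes 0.05 s, during which the arm holds its last target. There are 200 camera calls.

### The job

Set the roll-over gearbox on the moulding bench for the next flask: lift its lever out of the middle notch, swing it to the side that has the red marker stud (not the white one) and let it drop fully home into the end notch there. Then take the brass lock pin from its wooden stand and push it fully home, collar against the steel block, in the slanted hole that the lever has uncovered, so that neutral is blocked. Leave the other things on the bench where they are.

Things in the scene. Friction and masses are not known exactly. Their poses are not given: they have to be found in the camera images.
- deck: green sloped top plate (300 mm up the slope, 340 mm wide, 50 mm thick) of the fixed roll-over gearbox. Origin: centre of the plate's upper face, 130 mm above the bench. Its x axis runs up the slope away from the robot, y to the left along the plate, z square to the plate; the plate leans 25 degrees, so its z leans 25 degrees from vertical towards the robot
- notch_left (a point): end notch on the robot's left (deck +y), at 30 mm above the plate, where the axis of the lever's arm lies when home there. The notches are 22 mm gaps in a steel quadrant, an arc of teeth 20 mm thick and 40 mm high, mean radius 110 mm about the pivot: one in the middle (lever straight down the slope) and one 45 degrees to either side
- notch_right (a point): the same point of the end notch on the robot's right (deck -y)
- pivot (a point): point on the lever's spindle axis at the plate's surface; the axis is the deck's z, at x = +75 mm, y = 0 in the deck frame. The spindle stands 75 mm high
- lever_grip (a point): centre of the lever's upright black round grip, 26 mm in diameter, 67 mm long, parallel to the deck's z; this point lies 160 mm from the pivot axis and, with the lever home, 80 mm above the plate (the grip spans 38 to 105 mm above the plate). The lever's arm is a steel round bar 14 mm thick, its axis 30 mm above the plate when home, from the spindle to the foot of the grip
- lever_swing (a joint): lever angle about the deck's z, rad: 0 in the middle notch, +0.785 in the end notch on the robot's right (deck -y), -0.785 in the end notch on the left (deck +y); stops at +-0.86. In a notch the arm has about +-0.036 rad of play
- lever_lift (a joint): how far the lever is raised along its spindle (deck z), m: 0 fully home in a notch, 0.017 on top of the teeth, at most 0.034. It must be raised more than 0.018 to swing over the teeth; a spring and its weight (about 10 N together) push it back down
- red_marker: red ball-shaped marker stud, 28 mm in diameter, fixed on the plate just outside the end notch to be used, left or right; origin at its centre
- white_marker: white ball-shaped marker stud, the same size, just outside the other end notch
- hole_mouth (a point): centre of the mouth of the lock-pin hole, in the top face of a 60 mm square steel block that stands 12 mm proud of the plate, 135 mm down-slope from the pivot; the hole runs square to the plate (along the deck's -z, so 25 degrees from vertical), 14 mm in diameter with a 2 mm chamfer, 55 mm deep. The lever's arm lies over it while in the middle notch
- pin_home (a point): where the origin of the lock pin is when the pin is fully home: on the hole's axis, 50 mm below the mouth
- lock_pin: loose brass lock pin, 105 mm long, 0.15 kg, standing upright in its stand. Origin: centre of its lower end; z runs along it to its top. Shank 12 mm in diameter, 50 mm long, with a tapered tip; then a collar 34 mm in diameter, 6 mm thick (50 to 56 mm); then a round grip 22 mm in diameter from 56 to 105 mm
- pin_stand: fixed wooden block 80 x 80 x 60 mm high with a 14 mm upright hole in its middle in which the pin stands, collar on the block's top, the pin's origin 10 mm above the bench. Origin: centre of its underside
- tin: bystander: closed blue tin, 72 mm in diameter, 100 mm high; origin at the centre of its underside
- brush: bystander: brush lying on the bench; origin at its underside, x along it
- hammer: bystander: hammer lying on the bench; origin at its underside, x along it
- riser_sleeve: bystander: terracotta riser sleeve, a cone 80 mm wide and 100 mm high; origin at the centre of its underside
- trowel: bystander: flat-bladed trowel lying on the bench; origin at its underside, x along it

How it is judged:
By the outcome, as a careful person would: the job done as asked, in the order asked, and still so for the second after the job is handed in, with the robot touching nothing.
It also fails if it takes over 61 s, if anything falls off the work surface, if the arm or the gripper's body presses on something with over 40 N, if the wrist force passes 120 N, or if a joint passes its speed limit or range.

## Working session

There is one attempt and no reset: what is moved stays moved. The work goes in short steps, Python scripts to look and compute and a shell command to move; the robot and the scene stay as the last step left them, time stands still between calls to the robot, and variables do not carry over. Pictures are saved under pics/ and viewed, at most 10 in all, crops included, and the job is handed in when it is done.

```bash
mkdir -p pics; python3 - <<'E'
from rig import arm
import cv2,numpy as np
np.set_printoptions(precision=4,suppress=True)
s=arm.read_state();print({k:np.round(v,3) for k,v in s.items()},arm.nose_length)
for n in("scene","top"):
    im=arm.capture(n);cv2.imwrite(f"pics/{n}0.png",im[:,:,::-1]);i=arm.camera_info(n);print(n,i)
print(arm.camera_info("wrist"))
E
```

```text
{'time': np.float64(0.0), 'joints': array([ 1.164,  0.424,  1.631,  0.   ,  1.089, -0.019]), 'joint_velocities': array([ 0.   , -0.   ,  0.001, -0.002,  0.   ,  0.   ]), 'joint_efforts': array([  0.004, -54.46 , -27.368,   0.065,   0.023,  -0.   ]), 'tcp_pos': array([0.236, 0.578, 0.244]), 'orientation': array([-0.   ,  0.193,  0.981, -0.001]), 'ft_force': array([-0.09 , -0.062,  0.518]), 'moment': array([-0.001, -0.024, -0.033]), 'grasp_force': np.float64(0.0), 'grip_width': np.float64(1.0)} 0.022
scene {'mtx': array([[402.3419,   0.    , 253.9299],
       [  0.    , 402.3419, 193.5615],
       [  0.    ,   0.    ,   1.    ]]), 'dist': array([-0.0896,  0.    ,  0.    ,  0.    ,  0.    ]), 'rvec': array([ 1.3828,  2.4603, -0.648 ]), 'tvec': array([ 0.2542, -0.2999,  1.4791])}
top {'mtx': array([[370.2597,   0.    , 263.1865],
       [  0.    , 370.2597, 193.3295],
       [  0.    ,   0.    ,   1.    ]]), 'dist': array([0.0163, 0.    , 0.    , 0.    , 0.    ]), 'rvec': array([ 2.1905, -2.1353,  0.0926]), 'tvec': array([-0.0032,  0.4946,  1.0495])}
{'mtx': array([[318.61  ,   0.    , 257.1359],
       [  0.    , 318.61  , 191.0037],
       [  0.    ,   0.    ,   1.    ]]), 'dist': array([-0.0342,  0.    ,  0.    ,  0.    ,  0.    ]), 'tool_from_camera': array([[-0.0014, -0.9662, -0.2578,  0.0695],
       [ 1.    , -0.0012, -0.0012,  0.0004],
       [ 0.0008, -0.2578,  0.9662, -0.1386],
       [ 0.    ,  0.    ,  0.    ,  1.    ]])}
```

View pics/scene0.png

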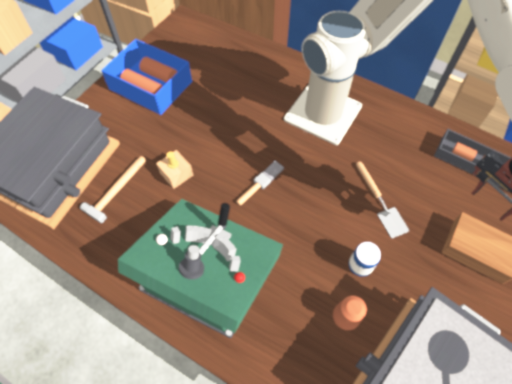

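View pics/top0.png

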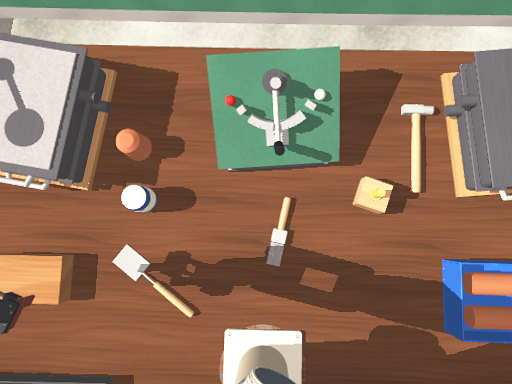

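Red stud is at (231,100) in the top view, on the robot's left (deck +y). White is at (320,95), the grip top at (279,148) and the stand with the pin at (375,194). The scene view agrees: red (239,278), white (162,240), pin (174,159). Next I'll crop for the corners.

```bash
cat > h.py <<'E'
import cv2,numpy as np
from rig import arm
from scipy.spatial.transform import Rotation as R
np.set_printoptions(precision=4,suppress=True)
def ray(n,px,st=None):
    i=arm.camera_info(n); u=cv2.undistortPoints(np.array([[px]],float),i["mtx"],i["dist"])[0,0]; d=np.array([*u,1])
    if n=="wrist":
        T=i["tool_from_camera"]; w,x,y,z=st["orientation"]; M=R.from_quat([x,y,z,w]).as_matrix()
        o=M@T[:3,3]+st["tcp_pos"]; d=M@T[:3,:3]@d
    else:
        M=cv2.Rodrigues(np.array(i["rvec"]))[0]; o=-M.T@i["tvec"]; d=M.T@d
    return o,d/np.linalg.norm(d)
def onz(n,px,z,st=None):
    o,d=ray(n,px,st); return o+d*(z-o[2])/d[2]
def tri(rs):
    A=sum(np.eye(3)-np.outer(d,d) for o,d in rs); b=sum((np.eye(3)-np.outer(d,d))@o for o,d in rs)
    p=np.linalg.solve(A,b); return p,[np.linalg.norm(np.cross(p-o,d)) for o,d in rs]
def blob(m,near):
    n,l,s,c=cv2.connectedComponentsWithStats(m.astype(np.uint8)); k=[j for j in range(1,n) if s[j,4]>8]
    j=min(k,key=lambda j:np.hypot(*(c[j]-near))); return c[j],s[j]
def st():
    s=arm.read_state(); return s
E
python3 - <<'E'
from h import *
t=cv2.imread("pics/top0.png");s=cv2.imread("pics/scene0.png")
def masks(b):
    h=cv2.cvtColor(b,cv2.COLOR_BGR2HSV).astype(int);H,S,V=h[...,0],h[...,1],h[...,2]
    return ((H<6)|(H>174))&(S>170)&(V>120),(S<45)&(V>190),(H>20)&(H<33)&(S>130)&(V>150),(H>60)&(H<95)&(S>70)
mt,ms=masks(t),masks(s)
for nm,k,a,b in(("red",0,(231,100),(239,278)),("white",1,(320,95),(162,240)),("pin",2,(376,193),(174,157))):
    (ct,st1),(cs,st2)=blob(mt[k],a),blob(ms[k],b)
    print(nm,ct,st1,cs,st2,*tri([ray("top",ct),ray("scene",cs)]))
c,stt=blob(mt[3],(275,110));print(c,stt)
a=cv2.resize(t[40:180,200:390],None,fx=4,fy=4,interpolation=2);cv2.imwrite("pics/a.png",a)
b=cv2.resize(s[145:335,112:290],None,fx=3.1,fy=3.1,interpolation=2);cv2.imwrite("pics/b.png",b)
E
```

```text
red [230.3     99.9714] [226  96   9   9  70] [237.7838 276.5405] [235 273   7   9  37] [0.726  0.099  0.1523] [np.float64(0.0011433244633373457), np.float64(0.0011433244633373574)]
white [319.1562  93.8542] [314  89  11  11  96] [161.5644 239.0891] [156 234  12  11 101] [ 0.7464 -0.1316  0.1528] [np.float64(0.0005928846354723182), np.float64(0.0005928846354722965)]
pin [375.8182 196.    ] [373 195   7   3  11] [485.9641  61.8154] [478  49  19  24 195] [0.4626 0.1453 0.8712] [np.float64(0.2165424331082899), np.float64(0.2165424331082899)]
[275.4298 106.14  ] [  207    47   133   122 12266]
```

View pics/a.png

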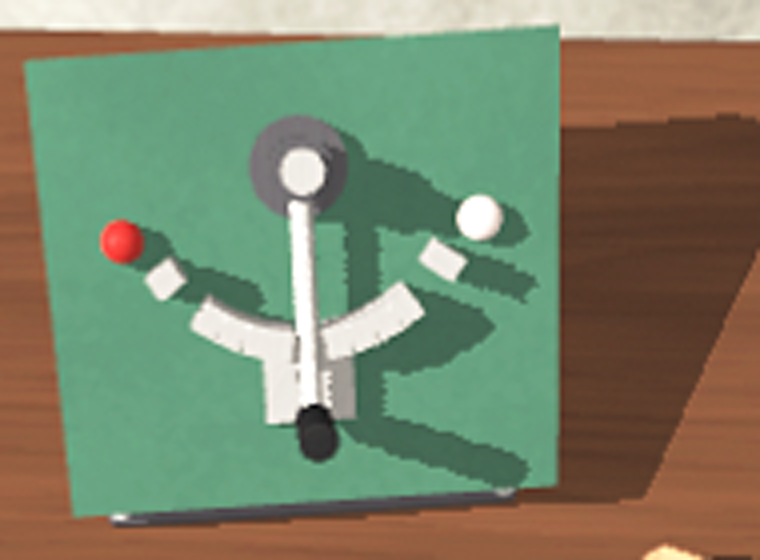

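View pics/b.png

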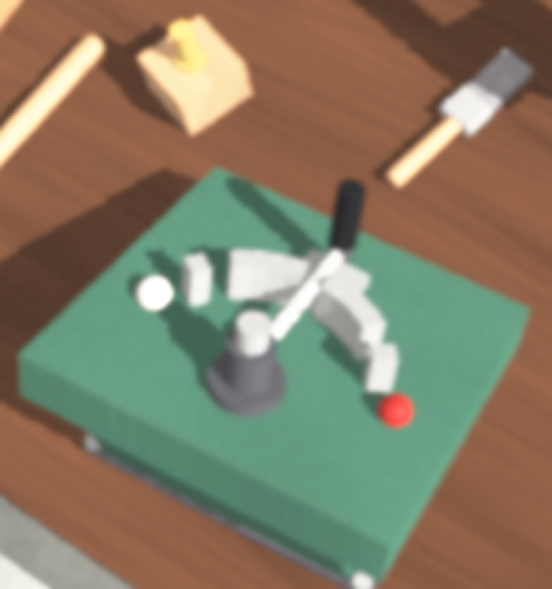

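The crops show the spindle top at (302,172) in the top crop and (254,332) in the scene crop. The near plate corners are at (73,516) and (557,485), and the grip top is at (318,418) and (350,186).

```bash
python3 - <<'E'
from h import *
T=lambda c:((np.array(c)+.5)/4-.5+[200,40]); S=lambda c:((np.array(c)+.5)/3.1-.5+[112,145])
tt=lambda a,b:tri([ray("top",T(a)),ray("scene",S(b))])
print("spindle",*tt((302,172),(254,328)));print("grip",*tt((318,420),(350,188)))
print("nearL",*tt((73,516),(528,310)),onz("top",T((73,516)),.0666));print("nearR",*tt((557,485),(222,168)),onz("top",T((557,485)),.0666))
print("farL",onz("top",T((25,61)),.1934),"farR",onz("top",T((559,26)),.1934))
print("pin",onz("scene",S((181,27)),.115), onz("top",T((672,548)),.115))
print(ray("top",(256,192)))
E
```

```text
spindle [ 0.7453 -0.0152  0.2235] [np.float64(0.0005730122167841861), np.float64(0.0005730122167842116)]
grip [ 0.5956 -0.027   0.2055] [np.float64(0.0024853256232106125), np.float64(0.0024853256232105145)]
nearL [0.5578 0.138  0.0627] [np.float64(0.000544701028997648), np.float64(0.000544701028997701)] [0.5569 0.1379 0.0666]
nearR [ 0.5858 -0.1982  0.0637] [np.float64(0.003619875593929315), np.float64(0.0036198755939292272)] [ 0.587  -0.201   0.0666]
farL [0.827  0.1614 0.1934] farR [ 0.8565 -0.1762  0.1934]
pin [ 0.4938 -0.3031  0.115 ] [ 0.5369 -0.2681  0.115 ]
(array([ 0.3873, -0.0076,  1.0936]), array([ 0.1028,  0.0353, -0.9941]))
```

```bash
cat >> h.py <<'E'
O=np.array([.708,-.0192,.13]); RD=(R.from_euler('z',.0875)*R.from_euler('y',-25,degrees=True)).as_matrix()
dk=lambda *p: O+RD@np.array(p)/1000
FL=np.diag([-1.,1,-1])
def tool(sw=0): return RD@R.from_euler('z',sw).as_matrix()@FL   # tool aligned with the lever at swing sw
def go(p,M,grasp=True):
    s=st(); w,x,y,z=s["orientation"]; C=R.from_quat([x,y,z,w]).as_matrix()
    p=p-M[:,2]*.003 if grasp else p
    print("rot",R.from_matrix(C.T@M).as_rotvec(),"then shift",M.T@(p-s["tcp_pos"])*1000,"mm; t",s["time"],"F",s["ft_force"],"w",s["grip_width"],s["grasp_force"])
E
python3 -c "
from h import *
print(RD, dk(-85,0,160)); go(dk(-85,0,160),tool())"
```

```text
[[ 0.9028 -0.0874 -0.421 ]
 [ 0.0792  0.9962 -0.0369]
 [ 0.4226  0.      0.9063]] [ 0.5639 -0.0318  0.2391]
rot [-0.105  -0.4284 -0.4674] then shift [-245.5227 -636.3086  116.9074] mm; t 0.1 F [-0.0972  0.7121 -0.5164] w 0.997957090477059 0.0
```

```bash
python3 -m jog '[{"rx":-0.0175,"ry":-0.0714,"rz":-0.0779},{"rx":-0.0175,"ry":-0.0714,"rz":-0.0779},{"rx":-0.0175,"ry":-0.0714,"rz":-0.0779},{"rx":-0.0175,"ry":-0.0714,"rz":-0.0779},{"rx":-0.0175,"ry":-0.0714,"rz":-0.0779},{"rx":-0.0175,"ry":-0.0714,"rz":-0.0779},{"x":-0.006,"y":-0.03,"z":0},{"x":-0.006,"y":-0.03,"z":0},{"x":-0.006,"y":-0.03,"z":0},{"x":-0.006,"y":-0.03,"z":0},{"x":-0.006,"y":-0.03,"z":0},{"x":-0.006,"y":-0.03,"z":0}]' 
python3 -c "
from h import *
go(dk(-85,0,160),tool())"
```

```text
rot [-0.105  -0.4284 -0.4674] then shift [-245.5227 -636.3086  116.9074] mm; t 0.1 F [-0.0972  0.7121 -0.5164] w 0.997957090477059 0.0invalid input
```

```bash
python3 -m jog '[{"x":-0.006,"y":-0.03,"z":0.0}]'; python3 -m jog '[{"rx":-0.0175,"ry":-0.0714,"rz":-0.0779,"x":0.0,"y":0.0,"z":0.0,"hand":-1.0}]'
```

```text
time: 0.18
tcp_pos: [0.2379, 0.5782, 0.2442]
orientation: [0.037, 0.155, 0.987, 0.001]
ft_force: [-0.8, 1.6, 0.0]
grip_width: 1.0
grasp_force: 0.0invalid input
```

```bash
python3 -m jog '[{"rx":-0.0175,"ry":-0.0714,"rz":-0.0779,"x":0,"y":0,"z":0,"hand":-1},{"rx":-0.0175,"ry":-0.0714,"rz":-0.0779,"x":0,"y":0,"z":0,"hand":-1},{"rx":-0.0175,"ry":-0.0714,"rz":-0.0779,"x":0,"y":0,"z":0,"hand":-1},{"rx":-0.0175,"ry":-0.0714,"rz":-0.0779,"x":0,"y":0,"z":0,"hand":-1},{"rx":-0.0175,"ry":-0.0714,"rz":-0.0779,"x":0,"y":0,"z":0,"hand":-1},{"rx":0,"ry":0,"rz":0,"x":-0.006,"y":-0.03,"z":0,"hand":-1},{"rx":0,"ry":0,"rz":0,"x":-0.006,"y":-0.03,"z":0,"hand":-1},{"rx":0,"ry":0,"rz":0,"x":-0.006,"y":-0.03,"z":0,"hand":-1},{"rx":0,"ry":0,"rz":0,"x":-0.006,"y":-0.03,"z":0,"hand":-1},{"rx":0,"ry":0,"rz":0,"x":-0.006,"y":-0.03,"z":0,"hand":-1},{"rx":0,"ry":0,"rz":0,"x":-0.006,"y":-0.03,"z":0,"hand":-1},{"rx":0,"ry":0,"rz":0,"x":-0.006,"y":-0.03,"z":0,"hand":-1}]'
python3 -c "
from h import *
go(dk(-85,0,160),tool())"
```

```text
time: 1.18
tcp_pos: [0.2925, 0.3711, 0.262]
orientation: [0.216, -0.043, 0.975, 0.01]
ft_force: [1.0, -0.1, 0.6]
grip_width: 1.002
grasp_force: 0.0
rot [0.0007 0.0004 0.0001] then shift [-203.4348 -425.1152  117.0996] mm; t 1.1833 F [ 1.0079 -0.121   0.5634] w 1.0017875741808315 0.0
```

```bash
python3 -m jog '[{"rx":0,"ry":0,"rz":0,"x":-0.017,"y":-0.0354,"z":0.005,"hand":-1},{"rx":0,"ry":0,"rz":0,"x":-0.017,"y":-0.0354,"z":0.005,"hand":-1},{"rx":0,"ry":0,"rz":0,"x":-0.017,"y":-0.0354,"z":0.005,"hand":-1},{"rx":0,"ry":0,"rz":0,"x":-0.017,"y":-0.0354,"z":0.005,"hand":-1},{"rx":0,"ry":0,"rz":0,"x":-0.017,"y":-0.0354,"z":0.005,"hand":-1},{"rx":0,"ry":0,"rz":0,"x":-0.017,"y":-0.0354,"z":0.005,"hand":-1},{"rx":0,"ry":0,"rz":0,"x":-0.017,"y":-0.0354,"z":0.009,"hand":-1},{"rx":0,"ry":0,"rz":0,"x":-0.017,"y":-0.0354,"z":0.01,"hand":-1},{"rx":0,"ry":0,"rz":0,"x":-0.017,"y":-0.0354,"z":0.015,"hand":-1},{"rx":0,"ry":0,"rz":0,"x":-0.017,"y":-0.0354,"z":0.015,"hand":-1},{"rx":0,"ry":0,"rz":0,"x":-0.017,"y":-0.0354,"z":0.015,"hand":-1},{"rx":0,"ry":0,"rz":0,"x":-0.017,"y":-0.0354,"z":0.015,"hand":-1}]'
python3 - <<'E'
from h import *
go(dk(-85,0,160),tool())
im=arm.capture("wrist");cv2.imwrite("pics/w1.png",im[:,:,::-1])
E
```

```text
time: 2.18
tcp_pos: [0.5596, -0.0314, 0.2491]
orientation: [0.217, -0.042, 0.975, 0.01]
ft_force: [0.4, 1.0, 0.7]
grip_width: 1.003
grasp_force: 0.0
rot [ 0.0008  0.0008 -0.0013] then shift [ 0.3421 -0.8008  7.8685] mm; t 2.1833 F [0.3906 0.9701 0.7289] w 1.002943664492306 0.0
```

View pics/w1.png

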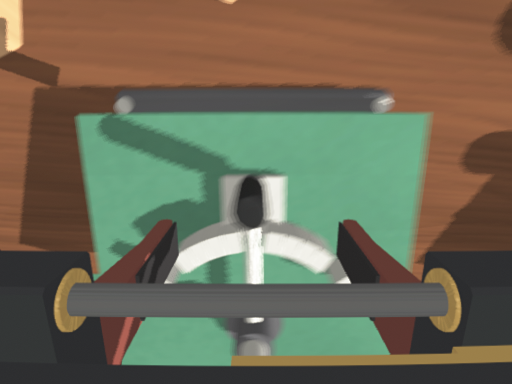

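Wrist view: the grip is at about (250,182 to 225). The near plate corners are at (78,115) and (428,113), and the lever is between the open fingers at column 253.

```bash
python3 - <<'E'
from h import *
s=st()
def ondeck(px,h):
    o,d=ray("wrist",px,s); o=RD.T@(o-O); d=RD.T@d; return (o+d*(h/1000-o[2])/d[2])*1000
print(ondeck((78,115),0),ondeck((428,113),0)) # want (-150,-/+170)
print(ondeck((219,176),12),ondeck((287,176),12)) # block near corners want (-90,+-30)
print(ondeck((250,186),105)) # grip top want (-85,0)
E
```

```text
[-143.8035 -175.1619    0.    ] [-144.6008  157.0223    0.    ]
[-86.5612 -40.934   12.    ] [-86.4136  23.5622  12.    ]
[-100.3119   -9.0443  105.    ]
```

```bash
python3 - <<'E'
from h import *
s=st(); im=arm.capture("wrist"); print(s["tcp_pos"],s["joint_velocities"])
go(dk(-85,0,160),tool())
b=im[:,:,::-1].copy();cv2.imwrite("pics/w2.png",b)
h=cv2.cvtColor(b,cv2.COLOR_BGR2HSV).astype(int);g=(h[...,0]>60)&(h[...,0]<95)&(h[...,1]>60)
for r in(120,140,160,180): x=np.where(g[r])[0];print(r,x.min(),x.max())
for c in(150,200,300,350): print(c,np.where(g[:,c])[0].min())
w=(h[...,1]<60)&(h[...,2]>120)&~g; 
for r in(180,190,200): x=np.where(w[r,200:310])[0]+200;print("blk",r,x.min(),x.max())
d=(h[...,2]<50)
for r in(180,185,190,200,210): x=np.where(d[r,225:280])[0]+225;print("grip",r,x.min() if len(x) else 0,x.max() if len(x) else 0)
E
```

```text
[ 0.564  -0.0358  0.249 ] [ 0.0972 -0.0691  0.0646 -0.1166  0.0144  0.2744]
rot [-0.0017  0.0015 -0.005 ] then shift [2.0131 1.5661 6.8294] mm; t 2.2833 F [ 0.5928 -0.0299  0.2584] w 0.9998650322898041 0.0
120 85 438
140 88 436
160 90 433
180 93 430
150 107
200 106
300 106
350 106
blk 180 230 293
blk 190 231 293
blk 200 231 293
grip 180 249 274
grip 185 248 275
grip 190 247 276
grip 200 246 249
grip 210 246 247
```

```bash
python3 -m jog '[{"rx":0,"ry":0,"rz":0,"x":0,"y":0,"z":0,"hand":-1},{"rx":0,"ry":0,"rz":0,"x":0,"y":0,"z":0,"hand":-1}]' >/dev/null
python3 - <<'E'
from h import *
s=st(); im=arm.capture("wrist"); print(s["tcp_pos"],s["joint_velocities"])
go(dk(-85,0,160),tool())
b=im[:,:,::-1].copy()
h=cv2.cvtColor(b,cv2.COLOR_BGR2HSV).astype(int);g=(h[...,0]>60)&(h[...,0]<95)&(h[...,1]>60)
def ondeck(px,h):
    o,d=ray("wrist",px,s); o=RD.T@(o-O); d=RD.T@d; return (o+d*(h/1000-o[2])/d[2])*1000
for r in(120,150,180): x=np.where(g[r])[0];print(r,ondeck((x.min()-.5,r),0),ondeck((x.max()+.5,r),0))
for c in(150,200,300,350): print(c,ondeck((c,np.where(g[:,c])[0].min()-.5),0))
w=(h[...,1]<60)&(h[...,2]>120)&~g
for r in(180,190): x=np.where(w[r,200:320])[0]+200;print("blk",ondeck((x.min()-.5,r),12),ondeck((x.max()+.5,r),12))
for c in (240,285): y=np.where(w[130:,c])[0]+130; print("blkx",ondeck((c,y.min()-.5),12))
d=(h[...,2]<50)
for r in(180,190): x=np.where(d[r,225:300])[0]+225;print("grip",ondeck((x.min(),r),105),ondeck((x.max(),r),105))
E
```

```text
[ 0.558  -0.0289  0.2489] [ 0.0278 -0.0197  0.0096 -0.002  -0.0012 -0.0042]
rot [ 0.0017 -0.0005  0.0001] then shift [-0.8302 -4.0278  8.5045] mm; t 2.5 F [-0.5552  1.6105  0.6237] w 0.9972133724377329 0.0
120 [-144.6443 -169.3822    0.    ] [-143.9179  167.8394    0.    ]
150 [-115.7389 -169.4362    0.    ] [-115.0447  168.6023    0.    ]
180 [ -85.4948 -169.6058    0.    ] [-84.8269 168.4834   0.    ]
150 [-150.9965  -98.4046    0.    ]
200 [-151.6213  -50.7549    0.    ]
300 [-151.4013   43.8339    0.    ]
350 [-151.4792   91.3084    0.    ]
blk [-87.8578 -30.9747  12.    ] [-87.7367  30.3535  12.    ]
blk [-77.9501 -30.3097  12.    ] [-77.8315  30.5592  12.    ]
blkx [-93.1977 -13.1566  12.    ]
blkx [-91.1662  29.8048  12.    ]
grip [-109.066    -6.0931  105.    ] [-109.0424    5.7634  105.    ]
grip [-102.2622   -8.8406  105.    ] [-102.2285    8.4277  105.    ]
```

```bash
sed -i 's/^dk=/O=O+RD@np.array([-.001,-.0004,0])\ndk=/' h.py
python3 -m jog '[{"rx":0,"ry":0,"rz":0,"x":0,"y":-0.001,"z":0.007,"hand":-1},{"rx":0,"ry":0,"rz":0,"x":0,"y":0,"z":0.012,"hand":-1},{"rx":0,"ry":0,"rz":0,"x":0,"y":0,"z":0.012,"hand":-1},{"rx":0,"ry":0,"rz":0,"x":0,"y":0,"z":0.012,"hand":-1},{"rx":0,"ry":0,"rz":0,"x":0,"y":0,"z":0.008,"hand":-1},{"rx":0,"ry":0,"rz":0,"x":0,"y":0,"z":0.004,"hand":-1},{"rx":0,"ry":0,"rz":0,"x":0,"y":0,"z":0,"hand":-1},{"rx":0,"ry":0,"rz":0,"x":0,"y":0,"z":0,"hand":-1},{"rx":0,"ry":0,"rz":0,"x":0,"y":0,"z":0,"hand":-1}]'
python3 -c "
from h import *
go(dk(-85,0,75),tool())"
```

```text
time: 3.25
tcp_pos: [0.5822, -0.0278, 0.2002]
orientation: [0.217, -0.043, 0.975, 0.01]
ft_force: [-1.1, -0.3, 0.1]
grip_width: 1.002
grasp_force: 0.0
rot [ 0.0011  0.0013 -0.    ] then shift [ 1.435  -2.8285 38.8708] mm; t 3.25 F [-1.1283 -0.2892  0.1435] w 1.0021211490859598 0.0
```

```bash
python3 -m jog '[{"rx":0,"ry":0,"rz":0,"x":0.001,"y":-0.002,"z":0.007,"hand":-1},{"rx":0,"ry":0,"rz":0,"x":0,"y":0,"z":0.01,"hand":-1},{"rx":0,"ry":0,"rz":0,"x":0,"y":0,"z":0.01,"hand":-1},{"rx":0,"ry":0,"rz":0,"x":0,"y":0,"z":0.008,"hand":-1},{"rx":0,"ry":0,"rz":0,"x":0,"y":0,"z":0.004,"hand":-1},{"rx":0,"ry":0,"rz":0,"x":0,"y":0,"z":0,"hand":-1},{"rx":0,"ry":0,"rz":0,"x":0,"y":0,"z":0,"hand":0.4},{"rx":0,"ry":0,"rz":0,"x":0,"y":0,"z":0,"hand":1},{"rx":0,"ry":0,"rz":0,"x":0,"y":0,"z":0,"hand":1},{"rx":0,"ry":0,"rz":0,"x":0,"y":0,"z":0,"hand":1},{"rx":0,"ry":0,"rz":0,"x":0,"y":0,"z":0,"hand":1},{"rx":0,"ry":0,"rz":0,"x":0,"y":0,"z":0,"hand":1}]' 40
python3 -c "
from h import *
go(dk(-85,0,75),tool())"
```

```text
time: 4.25
tcp_pos: [0.5979, -0.0286, 0.1642]
orientation: [0.217, -0.043, 0.975, 0.01]
ft_force: [-0.4, 0.0, -0.1]
grip_width: 0.584
grasp_force: 0.0
rot [ 0.001   0.0011 -0.0004] then shift [ 0.3228 -0.6538 -0.3166] mm; t 4.25 F [-0.4364  0.0047 -0.0745] w 0.5841827440276118 0.0
```

Still closing; wait, then lift 27 mm.

```bash
python3 -m jog '[{"rx":0,"ry":0,"rz":0,"x":0,"y":0,"z":0,"hand":1},{"rx":0,"ry":0,"rz":0,"x":0,"y":0,"z":0,"hand":1},{"rx":0,"ry":0,"rz":0,"x":0,"y":0,"z":0,"hand":1},{"rx":0,"ry":0,"rz":0,"x":0,"y":0,"z":0,"hand":1},{"rx":0,"ry":0,"rz":0,"x":0,"y":0,"z":0,"hand":1},{"rx":0,"ry":0,"rz":0,"x":0,"y":0,"z":0,"hand":1},{"rx":0,"ry":0,"rz":0,"x":0,"y":0,"z":0,"hand":1}]'
python3 -m jog '[{"rx":0,"ry":0,"rz":0,"x":0,"y":0,"z":-0.005,"hand":1},{"rx":0,"ry":0,"rz":0,"x":0,"y":0,"z":-0.007,"hand":1},{"rx":0,"ry":0,"rz":0,"x":0,"y":0,"z":-0.008,"hand":1},{"rx":0,"ry":0,"rz":0,"x":0,"y":0,"z":-0.007,"hand":1},{"rx":0,"ry":0,"rz":0,"x":0,"y":0,"z":0,"hand":1},{"rx":0,"ry":0,"rz":0,"x":0,"y":0,"z":0,"hand":1}]'
python3 -c "
from h import *
go(dk(-85,0,100),tool())"
```

```text
time: 4.83
tcp_pos: [0.5979, -0.0286, 0.1639]
orientation: [0.217, -0.043, 0.975, 0.01]
ft_force: [-0.0, 0.8, -0.3]
grip_width: 0.289
grasp_force: 40.0
time: 5.33
tcp_pos: [0.5868, -0.0296, 0.1884]
orientation: [0.217, -0.043, 0.975, 0.01]
ft_force: [6.5, 0.7, -7.2]
grip_width: 0.293
grasp_force: 40.0
rot [ 0.0009  0.0012 -0.0004] then shift [ 0.4683 -0.6008  1.3251] mm; t 5.3333 F [ 6.4648  0.6543 -7.2493] w 0.2926303113523325 39.99812722206116
```

```bash
python3 -m jog '[{"rx":0,"ry":0,"rz":0.0436,"x":-0.0002,"y":0.007,"z":0,"hand":1},{"rx":0,"ry":0,"rz":0.0873,"x":-0.0006,"y":0.0139,"z":0,"hand":1},{"rx":0,"ry":0,"rz":0.0873,"x":-0.0006,"y":0.0139,"z":0,"hand":1},{"rx":0,"ry":0,"rz":0.0436,"x":-0.0002,"y":0.007,"z":0,"hand":1},{"rx":0,"ry":0,"rz":0,"x":0,"y":0,"z":0,"hand":1},{"rx":0,"ry":0,"rz":0,"x":0,"y":0,"z":0,"hand":1}]'
cat >> h.py <<'E'
def lev(deg,h):
    a=np.radians(deg); go(dk(75-160*np.cos(a),160*np.sin(a),h),tool(-a))
E
python3 -c "
from h import *
lev(15,100)"
```

```text
time: 5.83
tcp_pos: [0.5884, 0.0125, 0.1904]
orientation: [0.214, 0.085, 0.972, 0.038]
ft_force: [6.6, -1.2, -7.8]
grip_width: 0.286
grasp_force: 40.0
rot [ 0.0015  0.0006 -0.0001] then shift [ 0.3172 -1.13    0.9182] mm; t 5.8333 F [ 6.6134 -1.1537 -7.8186] w 0.2858373437796827 39.9982613325119
```

```bash
python3 -m jog '[{"rx":0,"ry":0,"rz":0.0436,"x":-0.0002,"y":0.007,"z":0,"hand":1},{"rx":0,"ry":0,"rz":0.0873,"x":-0.0006,"y":0.0139,"z":0,"hand":1},{"rx":0,"ry":0,"rz":0.0873,"x":-0.0006,"y":0.0139,"z":0,"hand":1},{"rx":0,"ry":0,"rz":0.0873,"x":-0.0006,"y":0.0139,"z":0,"hand":1},{"rx":0,"ry":0,"rz":0.0873,"x":-0.0006,"y":0.0139,"z":0,"hand":1},{"rx":0,"ry":0,"rz":0.0873,"x":-0.0006,"y":0.0139,"z":0,"hand":1},{"rx":0,"ry":0,"rz":0.0436,"x":-0.0002,"y":0.007,"z":0,"hand":1},{"rx":0,"ry":0,"rz":0,"x":0,"y":0,"z":0,"hand":1},{"rx":0,"ry":0,"rz":0,"x":0,"y":0,"z":0,"hand":1},{"rx":0,"ry":0,"rz":0,"x":0,"y":0,"z":0,"hand":1}]'
python3 -c "
from h import *
lev(45,74)"
```

```text
time: 6.67
tcp_pos: [0.6192, 0.0864, 0.2076]
orientation: [0.196, 0.334, 0.917, 0.092]
ft_force: [6.1, -2.3, -7.2]
grip_width: 0.289
grasp_force: 40.0
rot [ 0.0007 -0.0005 -0.    ] then shift [-0.0965 -0.254  26.7998] mm; t 6.6667 F [ 6.1046 -2.3038 -7.2057] w 0.2888283310791917 39.99822914600372
```

Lower 26 mm gently.

```bash
python3 -m jog '[{"rx":0,"ry":0,"rz":0,"x":0,"y":0,"z":0.005,"hand":1},{"rx":0,"ry":0,"rz":0,"x":0,"y":0,"z":0.007,"hand":1},{"rx":0,"ry":0,"rz":0,"x":0,"y":0,"z":0.006,"hand":1},{"rx":0,"ry":0,"rz":0,"x":0,"y":0,"z":0.004,"hand":1},{"rx":0,"ry":0,"rz":0,"x":0,"y":0,"z":0.003,"hand":1},{"rx":0,"ry":0,"rz":0,"x":0,"y":0,"z":0.001,"hand":1},{"rx":0,"ry":0,"rz":0,"x":0,"y":0,"z":0,"hand":1}]'
python3 -c "
from h import *
lev(45,74)"
```

```text
time: 7.25
tcp_pos: [0.6299, 0.0875, 0.1842]
orientation: [0.196, 0.334, 0.917, 0.092]
ft_force: [3.3, -1.9, -3.6]
grip_width: 0.292
grasp_force: 40.0
rot [ 0.0007 -0.0007 -0.0004] then shift [-0.2746 -0.243   1.0141] mm; t 7.25 F [ 3.2949 -1.8529 -3.5647] w 0.2916294570610936 39.99902307987213
```

```bash
python3 -m jog '[{"rx":0,"ry":0,"rz":0,"x":0,"y":0,"z":0.001,"hand":1},{"rx":0,"ry":0,"rz":0,"x":0,"y":0,"z":0.001,"hand":1},{"rx":0,"ry":0,"rz":0,"x":0,"y":0,"z":0,"hand":1},{"rx":0,"ry":0,"rz":0,"x":0,"y":0,"z":0,"hand":0},{"rx":0,"ry":0,"rz":0,"x":0,"y":0,"z":0,"hand":-1},{"rx":0,"ry":0,"rz":0,"x":0,"y":0,"z":0,"hand":-1},{"rx":0,"ry":0,"rz":0,"x":0,"y":0,"z":0,"hand":-1},{"rx":0,"ry":0,"rz":0,"x":0,"y":0,"z":0,"hand":-1},{"rx":0,"ry":0,"rz":0,"x":0,"y":0,"z":0,"hand":-1},{"rx":0,"ry":0,"rz":0,"x":0,"y":0,"z":0,"hand":-1},{"rx":0,"ry":0,"rz":0,"x":0,"y":0,"z":0,"hand":-1}]'
python3 -m jog '[{"rx":0,"ry":0,"rz":0,"x":0,"y":0,"z":-0.008,"hand":-1},{"rx":0,"ry":0,"rz":0,"x":0,"y":0,"z":-0.015,"hand":-1},{"rx":0,"ry":0,"rz":0,"x":0,"y":0,"z":-0.02,"hand":-1},{"rx":0,"ry":0,"rz":0,"x":0,"y":0,"z":-0.02,"hand":-1},{"rx":0,"ry":0,"rz":0,"x":0,"y":0,"z":-0.02,"hand":-1},{"rx":0,"ry":0,"rz":0,"x":0,"y":0,"z":-0.015,"hand":-1},{"rx":0,"ry":0,"rz":0,"x":0,"y":0,"z":-0.01,"hand":-1}]'
python3 - <<'E'
from h import *
im=arm.capture("scene")[:,:,::-1];cv2.imwrite("pics/s2.png",im)
cv2.imwrite("pics/s2c.png",cv2.resize(im[135:325,112:290],None,fx=3,fy=3,interpolation=2))
# pin/stand candidates: stand world guess, top-down grasp pose
M=np.array([[-1,0,0],[0,1,0],[0,0,-1.]]).T
go(np.array([.51,-.28,.26]),M)
print(st()["joints"])
E
```

```text
time: 8.17
tcp_pos: [0.6308, 0.0876, 0.183]
orientation: [0.196, 0.334, 0.917, 0.092]
ft_force: [0.4, -0.3, 0.0]
grip_width: 0.858
grasp_force: 0.0
time: 8.75
tcp_pos: [0.585, 0.0835, 0.283]
orientation: [0.197, 0.334, 0.917, 0.093]
ft_force: [0.4, -0.4, 0.4]
grip_width: 1.0
grasp_force: 0.0
rot [ 0.1914  0.4069 -0.6867] then shift [  75.2063 -363.5467   21.168 ] mm; t 8.8 F [0.7072 0.0366 2.0683] w 0.9990400878785138 0.0
[ 0.1298  0.1753  1.9536 -0.031   0.5724 -0.7205]
```

View pics/s2c.png

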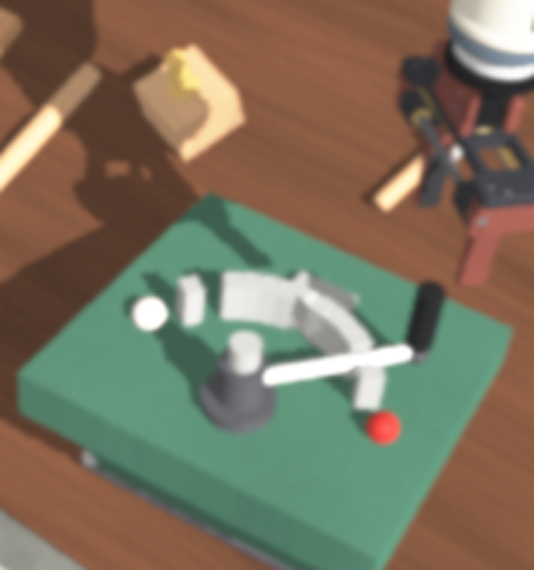

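The scene crop shows the lever lying in the end notch next to the red stud, with the grip at (427,315). The pin stands in its block at (182,70). Next I move above the pin.

```bash
python3 -m jog '[{"rx":0.0239,"ry":0.0509,"rz":-0.0858,"x":0,"y":0,"z":0,"hand":-1},{"rx":0.0239,"ry":0.0509,"rz":-0.0858,"x":0,"y":0,"z":0,"hand":-1},{"rx":0.0239,"ry":0.0509,"rz":-0.0858,"x":0,"y":0,"z":0,"hand":-1},{"rx":0.0239,"ry":0.0509,"rz":-0.0858,"x":0,"y":0,"z":0,"hand":-1},{"rx":0.0239,"ry":0.0509,"rz":-0.0858,"x":0,"y":0,"z":0,"hand":-1},{"rx":0.0239,"ry":0.0509,"rz":-0.0858,"x":0,"y":0,"z":0,"hand":-1},{"rx":0.0239,"ry":0.0509,"rz":-0.0858,"x":0,"y":0,"z":0,"hand":-1},{"rx":0.0239,"ry":0.0509,"rz":-0.0858,"x":0,"y":0,"z":0,"hand":-1}]'
python3 -m jog '[{"rx":0,"ry":0,"rz":0,"x":0.003,"y":-0.015,"z":0.001,"hand":-1},{"rx":0,"ry":0,"rz":0,"x":0.006,"y":-0.03,"z":0.002,"hand":-1},{"rx":0,"ry":0,"rz":0,"x":0.008,"y":-0.038,"z":0.002,"hand":-1},{"rx":0,"ry":0,"rz":0,"x":0.008,"y":-0.038,"z":0.002,"hand":-1},{"rx":0,"ry":0,"rz":0,"x":0.008,"y":-0.038,"z":0.002,"hand":-1},{"rx":0,"ry":0,"rz":0,"x":0.008,"y":-0.038,"z":0.002,"hand":-1},{"rx":0,"ry":0,"rz":0,"x":0.008,"y":-0.038,"z":0.002,"hand":-1},{"rx":0,"ry":0,"rz":0,"x":0.008,"y":-0.038,"z":0.002,"hand":-1},{"rx":0,"ry":0,"rz":0,"x":0.007,"y":-0.035,"z":0.002,"hand":-1},{"rx":0,"ry":0,"rz":0,"x":0.007,"y":-0.03,"z":0.002,"hand":-1},{"rx":0,"ry":0,"rz":0,"x":0.004,"y":-0.02,"z":0.002,"hand":-1},{"rx":0,"ry":0,"rz":0,"x":0.002,"y":-0.01,"z":0,"hand":-1}]'
python3 -m jog '[{"rx":0,"ry":0,"rz":0,"x":0,"y":0,"z":0,"hand":-1},{"rx":0,"ry":0,"rz":0,"x":0,"y":0,"z":0,"hand":-1},{"rx":0,"ry":0,"rz":0,"x":0,"y":0,"z":0,"hand":-1},{"rx":0,"ry":0,"rz":0,"x":0,"y":0,"z":0,"hand":-1}]'
python3 - <<'E'
from h import *
s=st();im=arm.capture("wrist")[:,:,::-1];cv2.imwrite("pics/w3.png",im)
M=np.array([[-1,0,0],[0,1,0],[0,0,-1.]]).T
go(np.array([.51,-.28,.26]),M);print(s["joint_velocities"])
E
```

```text
time: 9.47
tcp_pos: [0.5853, 0.0832, 0.2804]
orientation: [-0.003, -0.002, 1.0, -0.001]
ft_force: [-0.9, 0.5, -0.0]
grip_width: 0.998
grasp_force: 0.0
time: 10.47
tcp_pos: [0.5062, -0.2873, 0.2593]
orientation: [-0.002, 0.002, 1.0, -0.0]
ft_force: [-0.2, 0.2, 0.2]
grip_width: 1.002
grasp_force: 0.0
time: 10.8
tcp_pos: [0.5084, -0.2832, 0.2602]
orientation: [-0.002, -0.0, 1.0, 0.0]
ft_force: [-0.3, -0.1, 0.4]
grip_width: 0.995
grasp_force: 0.0
rot [-0.0001 -0.0037  0.0012] then shift [-1.5783  3.2533 -2.7065] mm; t 10.85 F [-0.7839  0.1124  1.5151] w 1.0014454148415326 0.0
[ 0.0037 -0.0009 -0.0035 -0.0005  0.0011 -0.0049]
```

View pics/w3.png

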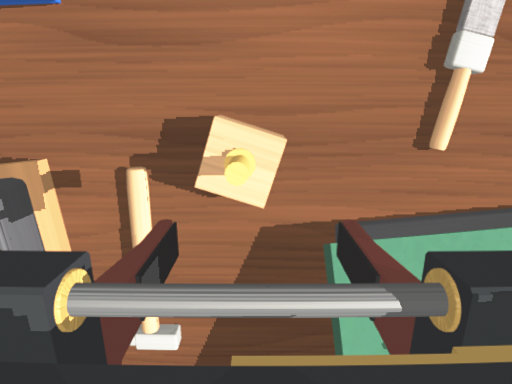

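The stand's top corners are at (217,116), (287,140), (265,207) and (197,187). The pin's grip top is near (237,174).

```bash
python3 - <<'E'
from h import *
s=st();im=cv2.imread("pics/w3.png")
c=[onz("wrist",p,.06,s) for p in((217,116),(287,140),(265,207),(197,187))]
print(np.array(c),np.mean(c,0))
h=cv2.cvtColor(im,cv2.COLOR_BGR2HSV).astype(int)
sub=h[140:190,215:265];m=(sub[...,1]>150)&(sub[...,0]>20)&(sub[...,0]<32)
ct,stt=blob(m,(24,28));ct=ct+[215,140];print(ct,stt)
x0,y0,w,hh=stt[:4]+[215,140,0,0]
for p,z in(((x0+w/2,y0+hh/2),.09),((237,175),.115)): print(p,onz("wrist",p,z,s))
for p in((239,158),(240,162)): print(onz("wrist",p,.066,s))
E
```

```text
[[ 0.448  -0.3253  0.06  ]
 [ 0.4728 -0.252   0.06  ]
 [ 0.547  -0.2748  0.06  ]
 [ 0.5241 -0.3497  0.06  ]] [ 0.498  -0.3005  0.06  ]Traceback (most recent call last):
  File "<stdin>", line 7, in <module>
  File "h.py", line 20, in blob
    j=min(k,key=lambda j:np.hypot(*(c[j]-near))); return c[j],s[j]
ValueError: min() iterable argument is empty
```

```bash
python3 - <<'E'
from h import *
im=cv2.imread("pics/w3.png");h=cv2.cvtColor(im,cv2.COLOR_BGR2HSV)
for r in range(146,190,3): print(r,' '.join("%d/%d/%d"%tuple(h[r,c]) for c in range(218,264,4)))
E
```

```text
146 24/70/254 23/71/254 24/71/254 24/68/254 24/67/255 23/69/254 23/73/254 23/72/254 23/76/254 22/75/254 24/70/254 24/64/255
149 23/73/254 24/69/254 19/95/250 19/97/249 23/132/245 26/118/253 26/113/254 23/87/253 23/73/254 23/74/254 22/75/254 22/77/254
152 22/81/253 14/113/208 15/108/192 28/106/255 29/95/255 29/99/255 29/100/255 29/98/255 25/87/254 24/66/254 23/72/254 23/74/254
155 20/92/252 15/110/199 20/123/241 26/120/255 26/121/255 20/142/222 23/135/243 29/101/255 29/101/255 23/73/254 24/66/254 24/66/255
158 14/108/214 15/109/213 20/140/218 20/140/215 20/140/178 20/139/203 22/136/236 26/122/252 29/98/255 26/88/254 23/75/254 23/74/254
161 15/109/212 15/109/213 20/140/221 20/140/184 19/143/195 21/138/233 23/132/244 26/121/253 29/96/255 28/97/255 23/74/254 23/73/254
164 15/109/218 15/108/214 20/140/220 25/124/255 29/96/255 29/97/255 28/104/255 26/117/253 29/99/255 28/95/255 22/80/253 22/76/254
167 15/109/201 14/109/211 22/136/242 28/99/255 29/97/255 29/97/255 29/97/255 28/104/255 29/101/255 28/90/255 24/68/254 22/77/254
170 15/110/209 15/109/202 29/98/255 28/102/255 29/100/255 29/99/255 29/97/255 29/97/255 29/96/255 28/77/255 25/57/255 26/60/255
173 14/111/213 14/109/210 29/94/255 29/93/255 28/99/255 29/102/255 29/100/255 29/97/255 29/100/255 26/55/255 26/55/255 26/55/255
176 26/60/255 26/60/255 29/94/255 28/98/255 29/93/255 29/94/255 29/101/255 29/101/255 27/73/255 26/57/255 26/55/255 26/57/255
179 25/64/255 25/61/255 28/78/255 29/93/255 29/96/255 29/98/255 29/92/255 29/88/255 24/64/255 24/66/255 25/63/255 25/57/255
182 25/62/255 24/65/255 24/65/255 29/97/255 29/96/255 29/92/255 29/96/255 25/59/255 26/57/255 25/58/255 25/61/255 24/64/255
185 24/66/255 24/64/255 25/63/255 24/65/255 27/78/255 27/80/255 26/60/255 25/59/255 25/59/255 25/59/255 26/56/255 26/57/255
188 25/60/255 24/65/255 24/66/255 24/65/255 25/63/255 24/65/255 24/67/255 24/65/255 25/62/255 25/59/255 26/60/255 25/61/255
```

```bash
python3 - <<'E'
from h import *
s=st();print(onz("wrist",(237.2,174),.115,s))
M=np.diag([-1.,1,-1]); go(np.array([.497,-.3005,.15]),M)
E
```

```text
[ 0.4982 -0.3017  0.115 ]
rot [-0.0001 -0.0037  0.0012] then shift [ 11.4217 -17.2467 107.2935] mm; t 10.85 F [-0.7839  0.1124  1.5151] w 1.0014454148415326 0.0
```

```bash
python3 -m jog '[{"rx":0,"ry":-0.0037,"rz":0,"x":0.004,"y":-0.006,"z":0.005,"hand":-1},{"rx":0,"ry":0,"rz":0,"x":0.004,"y":-0.006,"z":0.015,"hand":-1},{"rx":0,"ry":0,"rz":0,"x":0.002,"y":-0.006,"z":0.02,"hand":-1},{"rx":0,"ry":0,"rz":0,"x":0,"y":0,"z":0.025,"hand":-1},{"rx":0,"ry":0,"rz":0,"x":0,"y":0,"z":0.02,"hand":-1},{"rx":0,"ry":0,"rz":0,"x":0,"y":0,"z":0.015,"hand":-1},{"rx":0,"ry":0,"rz":0,"x":0,"y":0,"z":0.007,"hand":-1},{"rx":0,"ry":0,"rz":0,"x":0,"y":0,"z":0,"hand":-1},{"rx":0,"ry":0,"rz":0,"x":0,"y":0,"z":0,"hand":-1},{"rx":0,"ry":0,"rz":0,"x":0,"y":0,"z":0,"hand":-1}]'
python3 -c "
from h import *
go(np.array([.498,-.301,.1]),np.diag([-1.,1,-1]))"
```

```text
time: 11.68
tcp_pos: [0.4987, -0.3028, 0.1542]
orientation: [0.001, -0.0, 1.0, -0.001]
ft_force: [-0.0, -0.5, 0.8]
grip_width: 1.003
grasp_force: 0.0
rot [-0.0011  0.0012  0.    ] then shift [ 0.6652  1.8114 51.2289] mm; t 11.6833 F [-0.0316 -0.5111  0.8051] w 1.0033769083241755 0.0
```

```bash
python3 -m jog '[{"rx":0,"ry":0,"rz":0,"x":0.0003,"y":0.001,"z":0.006,"hand":-1},{"rx":0,"ry":0,"rz":0,"x":0,"y":0,"z":0.012,"hand":-1},{"rx":0,"ry":0,"rz":0,"x":0,"y":0,"z":0.014,"hand":-1},{"rx":0,"ry":0,"rz":0,"x":0,"y":0,"z":0.012,"hand":-1},{"rx":0,"ry":0,"rz":0,"x":0,"y":0,"z":0.007,"hand":-1},{"rx":0,"ry":0,"rz":0,"x":0,"y":0,"z":0,"hand":-1},{"rx":0,"ry":0,"rz":0,"x":0,"y":0,"z":0,"hand":-1},{"rx":0,"ry":0,"rz":0,"x":0,"y":0,"z":0,"hand":0},{"rx":0,"ry":0,"rz":0,"x":0,"y":0,"z":0,"hand":1},{"rx":0,"ry":0,"rz":0,"x":0,"y":0,"z":0,"hand":1},{"rx":0,"ry":0,"rz":0,"x":0,"y":0,"z":0,"hand":1},{"rx":0,"ry":0,"rz":0,"x":0,"y":0,"z":0,"hand":1}]' 30
python3 -m jog '[{"rx":0,"ry":0,"rz":0,"x":0,"y":0,"z":0,"hand":1},{"rx":0,"ry":0,"rz":0,"x":0,"y":0,"z":0,"hand":1},{"rx":0,"ry":0,"rz":0,"x":0,"y":0,"z":0,"hand":1},{"rx":0,"ry":0,"rz":0,"x":0,"y":0,"z":0,"hand":1},{"rx":0,"ry":0,"rz":0,"x":0,"y":0,"z":0,"hand":1},{"rx":0,"ry":0,"rz":0,"x":0,"y":0,"z":0,"hand":1},{"rx":0,"ry":0,"rz":0,"x":0,"y":0,"z":0,"hand":1},{"rx":0,"ry":0,"rz":0,"x":0,"y":0,"z":0,"hand":1},{"rx":0,"ry":0,"rz":0,"x":0,"y":0,"z":0,"hand":1}]' 
python3 -c "
from h import *
go(np.array([.498,-.301,.1]),np.diag([-1.,1,-1]))"
```

```text
time: 12.68
tcp_pos: [0.4979, -0.3016, 0.1026]
orientation: [0.0, 0.0, 1.0, -0.0]
ft_force: [-0.2, -0.6, -0.4]
grip_width: 0.659
grasp_force: 0.0
time: 13.43
tcp_pos: [0.4977, -0.3016, 0.1022]
orientation: [-0.0, 0.0, 1.0, -0.0]
ft_force: [0.4, -1.3, -0.5]
grip_width: 0.242
grasp_force: 30.0
rot [-0.0003 -0.0002 -0.0003] then shift [-0.2871  0.579  -0.8143] mm; t 13.4333 F [ 0.3999 -1.305  -0.4849] w 0.24151318520225978 29.99544382095337
```

```bash
python3 -m jog '[{"rx":0,"ry":0,"rz":0,"x":0,"y":0,"z":-0.004,"hand":1},{"rx":0,"ry":0,"rz":0,"x":0,"y":0,"z":-0.008,"hand":1},{"rx":0,"ry":0,"rz":0,"x":0,"y":0,"z":-0.015,"hand":1},{"rx":0,"ry":0,"rz":0,"x":0,"y":0,"z":-0.02,"hand":1},{"rx":0,"ry":0,"rz":0,"x":0,"y":0,"z":-0.025,"hand":1},{"rx":0,"ry":0,"rz":0,"x":0,"y":0,"z":-0.03,"hand":1},{"rx":0,"ry":0,"rz":0,"x":0,"y":0,"z":-0.03,"hand":1},{"rx":0,"ry":0,"rz":0,"x":0,"y":0,"z":-0.025,"hand":1},{"rx":0,"ry":0,"rz":0,"x":0,"y":0,"z":-0.02,"hand":1},{"rx":0,"ry":0,"rz":0,"x":0,"y":0,"z":-0.01,"hand":1},{"rx":0,"ry":0,"rz":0,"x":0,"y":0,"z":0,"hand":1}]' 
python3 -c "
from h import *
go(dk(-60,0,200),tool(),False)"
```

```text
time: 14.35
tcp_pos: [0.4986, -0.302, 0.2921]
orientation: [0.002, 0.0, 1.0, -0.001]
ft_force: [0.5, 0.5, -1.0]
grip_width: 0.247
grasp_force: 30.0
rot [-0.0218 -0.4324 -0.0857] then shift [-81.9207 262.9878  45.5018] mm; t 14.35 F [ 0.4592  0.5101 -1.0349] w 0.24698427909146728 29.99429762363434
```

```bash
python3 -m jog '[{"rx":-0.0044,"ry":-0.0865,"rz":-0.0171,"x":0,"y":0,"z":0,"hand":1},{"rx":-0.0044,"ry":-0.0865,"rz":-0.0171,"x":0,"y":0,"z":0,"hand":1},{"rx":-0.0044,"ry":-0.0865,"rz":-0.0171,"x":0,"y":0,"z":0,"hand":1},{"rx":-0.0044,"ry":-0.0865,"rz":-0.0171,"x":0,"y":0,"z":0,"hand":1},{"rx":-0.0044,"ry":-0.0865,"rz":-0.0171,"x":0,"y":0,"z":0,"hand":1}]' 
python3 -m jog '[{"rx":0,"ry":0,"rz":0,"x":-0.004,"y":0.013,"z":0.002,"hand":1},{"rx":0,"ry":0,"rz":0,"x":-0.008,"y":0.025,"z":0.004,"hand":1},{"rx":0,"ry":0,"rz":0,"x":-0.01,"y":0.032,"z":0.006,"hand":1},{"rx":0,"ry":0,"rz":0,"x":-0.01,"y":0.032,"z":0.006,"hand":1},{"rx":0,"ry":0,"rz":0,"x":-0.01,"y":0.032,"z":0.006,"hand":1},{"rx":0,"ry":0,"rz":0,"x":-0.01,"y":0.032,"z":0.006,"hand":1},{"rx":0,"ry":0,"rz":0,"x":-0.01,"y":0.032,"z":0.006,"hand":1},{"rx":0,"ry":0,"rz":0,"x":-0.009,"y":0.03,"z":0.004,"hand":1},{"rx":0,"ry":0,"rz":0,"x":-0.006,"y":0.02,"z":0.003,"hand":1},{"rx":0,"ry":0,"rz":0,"x":-0.003,"y":0.01,"z":0.002,"hand":1},{"rx":0,"ry":0,"rz":0,"x":-0.002,"y":0.005,"z":0,"hand":1},{"rx":0,"ry":0,"rz":0,"x":0,"y":0,"z":0,"hand":1}]' 
python3 -m jog '[{"rx":0,"ry":0,"rz":0,"x":0,"y":0,"z":0,"hand":1},{"rx":0,"ry":0,"rz":0,"x":0,"y":0,"z":0,"hand":1},{"rx":0,"ry":0,"rz":0,"x":0,"y":0,"z":0,"hand":1},{"rx":0,"ry":0,"rz":0,"x":0,"y":0,"z":0,"hand":1}]' >/dev/null
python3 - <<'E'
from h import *
s=st();im=arm.capture("wrist")[:,:,::-1];cv2.imwrite("pics/w4.png",im)
cv2.imwrite("pics/w4c.png",cv2.resize(im[90:330,140:380],None,fx=2.5,fy=2.5,interpolation=2))
go(dk(-60,0,200),tool(),False);print(s["joint_velocities"])
E
```

```text
time: 14.77
tcp_pos: [0.5051, -0.2912, 0.2934]
orientation: [0.202, -0.029, 0.979, 0.005]
ft_force: [0.2, 0.4, -2.7]
grip_width: 0.246
grasp_force: 30.0
time: 15.77
tcp_pos: [0.5832, -0.0216, 0.2848]
orientation: [0.201, -0.033, 0.979, 0.004]
ft_force: [-0.6, 0.7, -1.3]
grip_width: 0.246
grasp_force: 30.0
rot [-0.0155 -0.0282 -0.0196] then shift [14.465  -7.0503 -5.9451] mm; t 16.15 F [-1.0402 -0.3663 -0.9498] w 0.24106509850905472 29.994650781154633
[ 0.0026 -0.0018 -0.     -0.0002  0.0006  0.0006]
```

View pics/w4c.png

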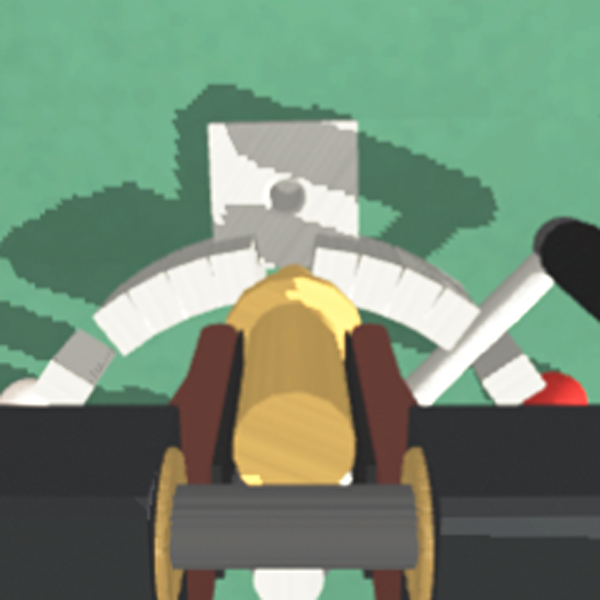

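The hole is visible and clear at crop (288,196). The pin is held straight: collar spans crop columns 226 to 360, and the disc of its grip top is centred at (295,440).

```bash
python3 - <<'E'
from h import *
s=st(); P=lambda c:(np.array(c)+.5)/2.5-.5+[140,90]
def ondeck(px,h):
    o,d=ray("wrist",px,s); o=RD.T@(o-O); d=RD.T@d; return (o+d*(h/1000-o[2])/d[2])*1000
print("hole",ondeck(P((288,196)),12)," block",[ondeck(P(c),12)[:2] for c in((208,123),(357,121))])
i=arm.camera_info("wrist");T=np.linalg.inv(i["tool_from_camera"])
def pr(p): q=cv2.projectPoints(np.array([p],float),cv2.Rodrigues(T[:3,:3])[0],T[:3,3],i["mtx"],i["dist"])[0][0,0]; return (q+.5-[140,90])*2.5-.5
print("rim top/bot",pr((.017,0,.036)),pr((.017,0,.042)),"dx+2mm",pr((.019,0,.036)),"side rim",pr((0,-.017,.036)),pr((0,.017,.036)))
print("disc",pr((0,0,-.0128)),pr((.011,0,-.0128)),pr((0,-.011,-.0128)),pr((0,.011,-.0128)),"tip",pr((0.006,0,.085)))
E
```

```text
hole [-59.5258   1.6825  12.    ]  block [array([-89.7343, -29.809 ]), array([-89.3799,  29.9543])]
rim top/bot [294.7675 280.925 ] [294.7656 273.5271] dx+2mm [294.7625 272.5299] side rim [222.2863 350.3712] [367.3491 350.3139]
disc [294.8416 454.6335] [294.8079 397.1005] [232.1407 454.6033] [357.5563 454.5775] tip [294.7763 268.1472]
```

```bash
python3 -m jog '[{"rx":-0.005,"ry":-0.0092,"rz":-0.0065,"x":0,"y":0,"z":0,"hand":1},{"rx":-0.005,"ry":-0.0092,"rz":-0.0065,"x":0,"y":0,"z":0,"hand":1},{"rx":-0.005,"ry":-0.0092,"rz":-0.0065,"x":0,"y":0,"z":0,"hand":1},{"rx":0,"ry":0,"rz":0,"x":0.005,"y":-0.002,"z":0.003,"hand":1},{"rx":0,"ry":0,"rz":0,"x":0.005,"y":-0.003,"z":0.008,"hand":1},{"rx":0,"ry":0,"rz":0,"x":0.004,"y":-0.002,"z":0.01,"hand":1},{"rx":0,"ry":0,"rz":0,"x":0,"y":0,"z":0.01,"hand":1},{"rx":0,"ry":0,"rz":0,"x":0,"y":0,"z":0.005,"hand":1},{"rx":0,"ry":0,"rz":0,"x":0,"y":0,"z":0,"hand":1},{"rx":0,"ry":0,"rz":0,"x":0,"y":0,"z":0,"hand":1},{"rx":0,"ry":0,"rz":0,"x":0,"y":0,"z":0,"hand":1},{"rx":0,"ry":0,"rz":0,"x":0,"y":0,"z":0,"hand":1}]'
python3 - <<'E'
from h import *
s=st();im=arm.capture("wrist")[:,:,::-1];cv2.imwrite("pics/w5.png",im)
go(dk(-60,0,129),tool(),False);print(s["joint_velocities"])
w,x,y,z=s["orientation"];C=R.from_quat([x,y,z,w]).as_matrix();i=arm.camera_info("wrist");T=np.linalg.inv(i["tool_from_camera"])
def pt(p): return cv2.projectPoints(np.array([p],float),cv2.Rodrigues(T[:3,:3])[0],T[:3,3],i["mtx"],i["dist"])[0][0,0]
print("mouth",pt(C.T@(dk(-60,0,12)-s["tcp_pos"])),[pt(C.T@(dk(-60+a,b,12)-s["tcp_pos"])) for a,b in((9,0),(-9,0),(0,9),(0,-9))])
print("tip",pt((0,0,.092)))
g=cv2.cvtColor(im,cv2.COLOR_BGR2GRAY)
m=pt(C.T@(dk(-60,0,12)-s["tcp_pos"])).round().astype(int)
print(m);[print(r,g[r,m[0]-18:m[0]+19:1]) for r in range(m[1]-14,m[1]+15,2)]
cv2.imwrite("pics/w5c.png",cv2.resize(im[100:250,180:330],None,fx=4,fy=4,interpolation=2))
E
```

```text
time: 17.15
tcp_pos: [0.5873, -0.0293, 0.2481]
orientation: [0.216, -0.043, 0.975, 0.009]
ft_force: [-0.2, 0.4, -2.0]
grip_width: 0.247
grasp_force: 30.0
rot [-0.      0.0003  0.0012] then shift [ 1.08   -0.8726 29.2856] mm; t 17.2 F [ 0.212   0.1507 -1.4109] w 0.24558284788888698 29.9947589635849
[-0.0018 -0.0055  0.0017  0.     -0.0001 -0.0007]
mouth [256.6949 183.7778] [array([256.6954, 193.2245]), array([256.6945, 174.1815]), array([266.4898, 183.7841]), array([246.9009, 183.7719])]
tip [257.656  202.1084]
[257 184]
170 [245 245 245 247 247 240 211 180 178 177 174 172 174 173 171 172 173 174
 174 172 172 173 173 173 172 170 171 173 175 173 173 175 176 174 172 172
 173]
172 [244 245 246 246 245 246 247 247 247 247 243 228 225 210 177 171 172 172
 171 171 172 172 173 171 171 172 176 175 172 174 176 176 174 172 172 174
 174]
174 [246 246 245 245 246 247 246 246 246 247 246 246 246 247 242 228 226 225
 221 220 225 210 174 170 173 175 174 173 174 176 175 173 171 173 174 173
 172]
176 [246 245 245 247 246 246 246 247 247 245 245 247 250 251 252 248 239 235
 230 226 226 217 192 185 175 
[... 1065 characters left out ...]
46 149 154 155 161 165 174 210 240 246 246 244 243 242 243 245 245 246
 246]
192 [171 173 172 172 171 172 172 171 171 170 170 172 172 169 167 169 170 168
 167 167 168 169 168 180 224 247 247 245 244 243 243 244 245 246 246 246
 246]
194 [173 172 172 171 171 172 171 170 170 171 174 174 172 172 175 174 172 171
 170 172 173 171 170 169 174 200 234 244 243 244 245 246 247 247 246 246
 246]
196 [172 171 171 172 171 171 170 169 171 174 172 172 174 172 167 161 157 156
 153 154 158 164 169 172 171 167 168 171 172 173 175 176 180 220 247 246
 245]
198 [171 172 172 172 171 170 170 173 174 173 171 170 161 151 150 151 151 151
 153 151 154 155 160 172 182 176 168 170 171 173 174 172 173 172 175 194
 222]
```

View pics/w5c.png

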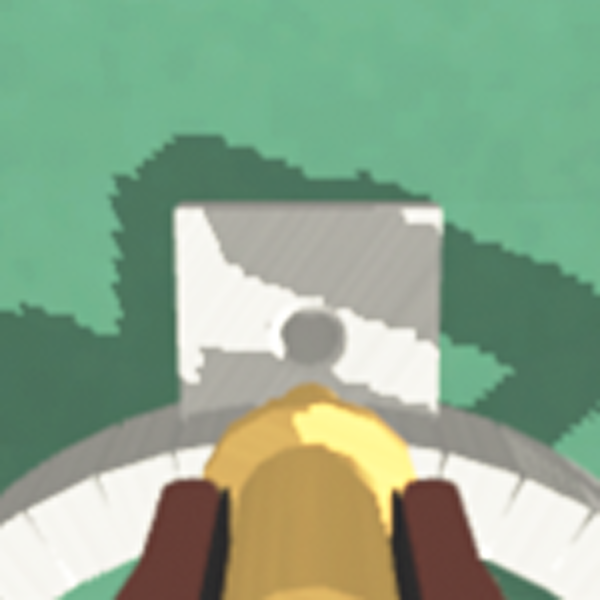

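The hole is centred at about (257,184), which matches the model's prediction of (256.7,183.8), and the tip lines up with it. Next I descend to just above the mouth.

```bash
python3 -m jog '[{"rx":0,"ry":0,"rz":0,"x":0.001,"y":-0.0009,"z":0.006,"hand":1},{"rx":0,"ry":0,"rz":0,"x":0,"y":0,"z":0.01,"hand":1},{"rx":0,"ry":0,"rz":0,"x":0,"y":0,"z":0.012,"hand":1},{"rx":0,"ry":0,"rz":0,"x":0,"y":0,"z":0.01,"hand":1},{"rx":0,"ry":0,"rz":0,"x":0,"y":0,"z":0.006,"hand":1},{"rx":0,"ry":0,"rz":0,"x":0,"y":0,"z":0.003,"hand":1},{"rx":0,"ry":0,"rz":0,"x":0,"y":0,"z":0,"hand":1},{"rx":0,"ry":0,"rz":0,"x":0,"y":0,"z":0,"hand":1},{"rx":0,"ry":0,"rz":0,"x":0,"y":0,"z":0,"hand":1},{"rx":0,"ry":0,"rz":0,"x":0,"y":0,"z":0,"hand":1}]'
python3 -c "
from h import *
go(dk(-60,0,54),tool(),False)"
```

```text
time: 18.03
tcp_pos: [0.6061, -0.0287, 0.2051]
orientation: [0.216, -0.043, 0.975, 0.009]
ft_force: [-0.2, -0.6, -1.2]
grip_width: 0.248
grasp_force: 30.0
rot [-0.0001  0.0003  0.001 ] then shift [-0.0254  0.1337 57.3703] mm; t 18.0333 F [-0.1723 -0.6189 -1.1649] w 0.24830046822897409 29.99461054801941
```

```bash
python3 -m jog '[{"rx":0,"ry":0,"rz":0,"x":0,"y":0,"z":0.003,"hand":1},{"rx":0,"ry":0,"rz":0,"x":0,"y":0,"z":0.004,"hand":1},{"rx":0,"ry":0,"rz":0,"x":0,"y":0,"z":0.004,"hand":1},{"rx":0,"ry":0,"rz":0,"x":0,"y":0,"z":0.004,"hand":1},{"rx":0,"ry":0,"rz":0,"x":0,"y":0,"z":0.003,"hand":1},{"rx":0,"ry":0,"rz":0,"x":0,"y":0,"z":0.002,"hand":1},{"rx":0,"ry":0,"rz":0,"x":0,"y":0,"z":0,"hand":1}]'
python3 -c "
from h import *
go(dk(-60,0,54),tool(),False)"
```

```text
time: 18.62
tcp_pos: [0.6147, -0.0279, 0.1862]
orientation: [0.216, -0.043, 0.975, 0.009]
ft_force: [2.4, 1.8, -2.2]
grip_width: 0.249
grasp_force: 30.0
rot [ 0.     -0.0003  0.0009] then shift [-0.1589  0.0684 36.492 ] mm; t 18.6167 F [ 2.4428  1.7946 -2.2145] w 0.24885612517268096 29.995644986629486
```

```bash
python3 -m jog '[{"rx":0,"ry":0,"rz":0,"x":0,"y":0,"z":0.003,"hand":1},{"rx":0,"ry":0,"rz":0,"x":0,"y":0,"z":0.004,"hand":1},{"rx":0,"ry":0,"rz":0,"x":0,"y":0,"z":0.005,"hand":1},{"rx":0,"ry":0,"rz":0,"x":0,"y":0,"z":0.005,"hand":1},{"rx":0,"ry":0,"rz":0,"x":0,"y":0,"z":0.005,"hand":1},{"rx":0,"ry":0,"rz":0,"x":0,"y":0,"z":0.004,"hand":1},{"rx":0,"ry":0,"rz":0,"x":0,"y":0,"z":0.003,"hand":1},{"rx":0,"ry":0,"rz":0,"x":0,"y":0,"z":0.002,"hand":1},{"rx":0,"ry":0,"rz":0,"x":0,"y":0,"z":0,"hand":1}]'
python3 -c "
from h import *
go(dk(-60,0,54),tool(),False)"
```

```text
time: 19.37
tcp_pos: [0.6278, -0.0267, 0.1581]
orientation: [0.216, -0.043, 0.975, 0.009]
ft_force: [5.0, 2.6, -3.1]
grip_width: 0.246
grasp_force: 30.0
rot [-0.0001 -0.0002  0.001 ] then shift [-0.1407  0.0962  5.5198] mm; t 19.3667 F [ 4.982   2.6029 -3.074 ] w 0.24596818648236063 29.996386170387268
```

```bash
python3 -m jog '[{"rx":0,"ry":0,"rz":0,"x":0,"y":0,"z":0.002,"hand":1},{"rx":0,"ry":0,"rz":0,"x":0,"y":0,"z":0.002,"hand":1},{"rx":0,"ry":0,"rz":0,"x":0,"y":0,"z":0.001,"hand":1},{"rx":0,"ry":0,"rz":0,"x":0,"y":0,"z":0.001,"hand":1},{"rx":0,"ry":0,"rz":0,"x":0,"y":0,"z":0,"hand":1},{"rx":0,"ry":0,"rz":0,"x":0,"y":0,"z":0,"hand":1}]'
python3 -c "
from h import *
go(dk(-60,0,54),tool(),False);s=st();print('axial',tool()[:,2]@s['ft_force'])"
```

```text
time: 19.87
tcp_pos: [0.6301, -0.0266, 0.1535]
orientation: [0.216, -0.043, 0.975, 0.009]
ft_force: [0.2, 2.0, 5.0]
grip_width: 0.242
grasp_force: 30.0
rot [-0.0001  0.0003  0.0011] then shift [0.0214 0.1238 0.3499] mm; t 19.8667 F [0.2127 2.0401 5.0402] w 0.24232387776720288 30.000447928905487
axial -4.403087682222185
```

Axial force is rising, so the collar is touching. I press a little more.

```bash
python3 -m jog '[{"rx":0,"ry":0,"rz":0,"x":0,"y":0,"z":0.001,"hand":1},{"rx":0,"ry":0,"rz":0,"x":0,"y":0,"z":0.001,"hand":1},{"rx":0,"ry":0,"rz":0,"x":0,"y":0,"z":0,"hand":1},{"rx":0,"ry":0,"rz":0,"x":0,"y":0,"z":0,"hand":1}]'
python3 -c "
from h import *
go(dk(-60,0,54),tool(),False);s=st();print('axial',tool()[:,2]@s['ft_force'])"
```

```text
time: 20.2
tcp_pos: [0.6303, -0.0266, 0.1533]
orientation: [0.217, -0.043, 0.975, 0.009]
ft_force: [-13.5, 1.1, 26.5]
grip_width: 0.247
grasp_force: 30.0
rot [0.     0.0009 0.0012] then shift [0.1417 0.1801 0.1364] mm; t 20.2 F [-13.5445   1.1022  26.5479] w 0.24670903970727798 30.00950664281845
axial -29.722134316632456
```

Seated, with 30 N along the axis and no further travel. I relax, release and withdraw.

```bash
python3 -m jog '[{"rx":0,"ry":0,"rz":0,"x":0,"y":0,"z":-0.001,"hand":1},{"rx":0,"ry":0,"rz":0,"x":0,"y":0,"z":-0.0005,"hand":1},{"rx":0,"ry":0,"rz":0,"x":0,"y":0,"z":0,"hand":0},{"rx":0,"ry":0,"rz":0,"x":0,"y":0,"z":0,"hand":0},{"rx":0,"ry":0,"rz":0,"x":0,"y":0,"z":0,"hand":0},{"rx":0,"ry":0,"rz":0,"x":0,"y":0,"z":0,"hand":0},{"rx":0,"ry":0,"rz":0,"x":0,"y":0,"z":0,"hand":-0.3},{"rx":0,"ry":0,"rz":0,"x":0,"y":0,"z":0,"hand":-0.3},{"rx":0,"ry":0,"rz":0,"x":0,"y":0,"z":0,"hand":-0.3}]'
python3 -m jog '[{"rx":0,"ry":0,"rz":0,"x":0,"y":0,"z":-0.005,"hand":-0.3},{"rx":0,"ry":0,"rz":0,"x":0,"y":0,"z":-0.01,"hand":-0.3},{"rx":0,"ry":0,"rz":0,"x":0,"y":0,"z":-0.015,"hand":-0.3},{"rx":0,"ry":0,"rz":0,"x":0,"y":0,"z":-0.02,"hand":-0.3},{"rx":0,"ry":0,"rz":0,"x":0,"y":0,"z":-0.025,"hand":-0.3},{"rx":0,"ry":0,"rz":0,"x":0,"y":0,"z":-0.025,"hand":-0.3},{"rx":0,"ry":0,"rz":0,"x":0,"y":0,"z":-0.02,"hand":-0.3},{"rx":0,"ry":0,"rz":0,"x":0,"y":0,"z":-0.01,"hand":-0.3},{"rx":0,"ry":0,"rz":0,"x":0,"y":0,"z":0,"hand":-0.3},{"rx":0,"ry":0,"rz":0,"x":0,"y":0,"z":0,"hand":-0.3},{"rx":0,"ry":0,"rz":0,"x":0,"y":0,"z":0,"hand":-0.3}]'
python3 - <<'E'
from h import *
im=arm.capture("scene")[:,:,::-1];w=arm.capture("wrist")[:,:,::-1]
a=cv2.resize(im[180:330,130:290],(400,375),interpolation=2);b=cv2.resize(w[60:360,100:420],(400,375),interpolation=2)
cv2.imwrite("pics/end.png",np.hstack([a,b]))
E
```

```text
time: 20.95
tcp_pos: [0.6299, -0.0265, 0.1522]
orientation: [0.216, -0.043, 0.975, 0.009]
ft_force: [-0.3, 0.2, -0.3]
grip_width: 0.646
grasp_force: 0.0
time: 21.87
tcp_pos: [0.5752, -0.0313, 0.2695]
orientation: [0.215, -0.043, 0.976, 0.009]
ft_force: [0.6, 1.4, 0.0]
grip_width: 0.649
grasp_force: 0.0
```

View pics/end.png

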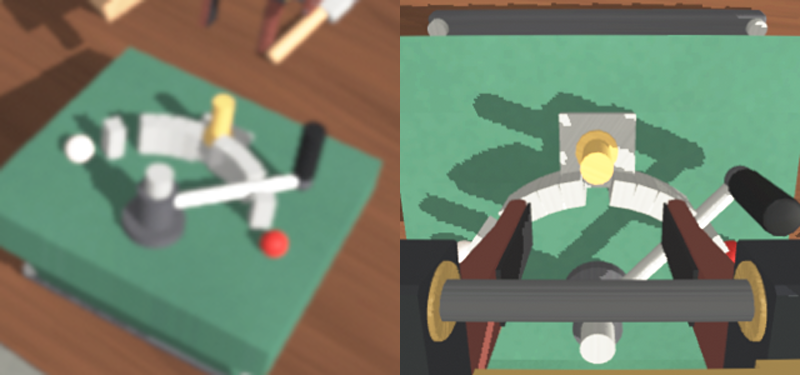

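The pin is seated with its collar on the block, at (597,150) in the right half. The lever is home in the notch by the red stud, and the gripper is clear of everything.

```bash
python3 -c "
from rig import arm
print(arm.finish_job())"
```

```text
the job is handed in; nothing more can be done
None
```

The lever is home in the end notch by the red stud (robot's left), the lock pin is pressed in with its collar on the block, and I handed the job in at about 22 s of the 61 s allowed.

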